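# Half-open the extractor's sprung gate for an airflow reading

### The arm

A 6-joint arm with a two-finger parallel gripper is mounted at the origin on a cart in front of the work surface, level with it; the furniture and walls round the work are solid. World frame = base frame: x ahead of the robot, y to its left, z up, the work surface at z = 0. Lengths are in m, angles in rad, forces in N, time in s.
With the tool pointing down it reaches from about 0.35 to 0.85 m from the base axis. Payload 8.1 kg.
Tool frame: the origin (TCP) lies on the centre line of the jaws, within the pads' length; the fingertips stand 19 mm ahead of it and the grasp point (between the pads) is the TCP (robot.tips_ahead is the distance from the TCP to the fingertips, in m); y points along the fingers, z is the direction in which the jaws open and shut, and the axes are right-handed (so a half turn about y gives the same grasp; the last joint's range is limited). The gripper opens to 93 mm and grips with 3 to 60 N. Pads are 15 mm wide; open, the fingers measure 128 mm over their backs; the gripper's body (75 mm by 188 mm) begins 65 mm behind the grasp point.
Start: joints at [1.164, 0.13, 1.488, -0, 1.523, -0.085], TCP at [0.19, 0.569, 0.238] pointing down, gripper open.
Joint ranges: [-2.96, 2.96], [-0.89, 2.26], [0.02, 2.5], [-1.34, 4.48], [0, 2.73], [-2.66, 2.66]. Speed limits (rad/s): [2.39, 2.39, 2.79, 3.14, 3.14, 3.14].

### API

Orientations are given as a rotation vector (axis times angle).
In Python, from plant import robot, imaging, models gives the robot as it stands.
- The arm moves only by the tool carry_out, never from a script. Its argument "motion" is one flat list of numbers, 7 for each row, row after row: the shift along the tool's x, y, z in m, then the turn, a rotation vector about the tool's x, y, z in degrees, then the opening, from -1 (shut) to 1 (fully open). A call has exactly 5 rows; each row shifts and turns the pose as measured when the row begins, along the tool's axes as they then stand; what a row does not reach is not made up. A row lasts 1/10 s, in which the tool goes at most 50 mm and 8.59 degrees, less where a joint would pass 70% of its speed; a pose out of reach is approached as far as the arm can. A call is refused whole if a number of a shift passes 0.05 or a number of a turn 8.59, either way. A call with a gripper value outside its range is refused whole. The fingers move at their own pace and stop on an object; "squeeze" is the grip in N (left out, the last holds). Time passes only in rows, so rows that do not move let the fingers close, or fill a call up. It gives the time, the measured TCP pose, the force and the opening at its end, in the units of the state.
- robot.read_state(): the state, without advancing time (a new reading comes with each control period).
- imaging.read_camera(name): name is "scene" or "top"; returns the picture (384x512x3 uint8, blue, green, red); there is no depth.
- imaging.camera_model(name): a dict with "K" (3x3 intrinsics, pixels), "position" and "orientation" of the camera in the world. Camera axes: x right, y down, z forward; pixel columns grow to the right and rows downward; lengths in m; the calibration is good to about 2 mm. A picture is of the moment at which its call begins. camera_model takes no time and is no camera call.
- robot.close_job(): hands the job in, once; it reports no verdict.
Trained networks look in the newest picture that a camera, given by its name, has taken for a name from the list of things; names that differ only in an ending like _2 or _b are one class to them, and where a whole thing is asked for, a point or a joint stands for the part that bears it (a point fixed in the world has none). Each returns a list of dicts, best first, with "confidence" (0 to 1); they miss things now and then, are a little off and sometimes report something else, mostly with a low value. They report only what shows in the picture. A call takes as long as a camera call.
- models.outline_of(camera, thing): "pixels" (384x512 bool, what is visible of it) and "pixel" ([column, row] in pixels, amid what is visible of it).
The state is a dict: "t": time; "q": joint angles; "dq": joint speeds; "joint_torque": joint torques, N m; "tool_pos": TCP position; "orientation": TCP orientation; "force": force on the tool from outside, world axes, zero at the start; "wrist_torque": the same for the moment, N m; "opening": finger opening in m.
Only numpy, scipy, OpenCV 4.12 (cv2) and the standard library are available. Lean on these libraries where they do the work, as an engineer would, in place of code of your own. Each camera call takes 0.05 s, during which the arm holds its last target.

### The job

Get the bench dust extractor ready for an airflow reading at half gate: with the gate still shut, lift the orange blanking plug out of the inlet by its wire bail and set it down upright on a clear spot of the bench. Then pull the black knob of the spring-closed gate back to its half-open mark, never anywhere near fully open, and keep holding it there: finish while still holding the knob, because the spring shuts the gate as soon as you let go. Leave the glass jar, the wooden block and the tape roll where they are.

Things in the scene. Friction and masses are not known exactly. Their poses are not given: they have to be found in the camera images.
- extractor: fixed bench dust extractor: blue case 280 mm long (own x), 170 mm wide (own y), grey lid with its top at z 110 mm. Origin: centre of its underside, on the bench; z up. Front (-x, louvres, red switch) towards the robot. Along the lid run two 14 mm wide rails at y +43 and -43 mm, tops at z 121 mm, with the sliding gate between; a spring barrel at y +63 mm, top at z 132 mm
- inlet (a point): centre of the rim of the round inlet collar, 150 mm above the bench, at x = +55 mm, y = 0 of the extractor; collar 70 mm outside, 62 mm inside diameter; axes as the extractor's
- gate_travel (a joint): travel of the gate in m: 0 shut, 0.032 half open, 0.064 fully open. It slides along the extractor's own -x, away from the inlet. A spring always drives it shut: 3.4 N when shut, rising 170 N per m to 8.8 N at half and 14.3 N fully open, plus 0.8 N friction
- half_mark (a point): the long red mark on top of the right-hand (-y) rail, middle of five marks; the yellow pointer beside the knob's centre stands at this mark (same x of the extractor) when the gate is half open
- gate: the sliding gate with its handle, a black upright round knob 28 mm in diameter (22 mm in the lowest 6 mm), 39 mm high, on a black carriage (34 mm along x, 60 mm along y). Origin: centre of the knob's foot, 126 mm above the bench. With the gate shut it is at x -60 mm, y 0 of the extractor, 80 mm from the collar's wall. Axes as the extractor's; the knob does not turn
- plug: loose orange blanking plug, 0.1 to 0.2 kg, in the inlet: spigot 56 mm in diameter, 18 mm long, under a flange 80 mm in diameter, 6 mm thick, resting on the collar's rim (3 mm play round the spigot), with a rigid upright wire bail. Origin: centre of the spigot's flat underside; z up. On the bench it stands on the spigot, origin at bench height
- bail (a point): middle of the bail's top bar, 60 mm above the plug's origin. The bar is 9 mm thick, runs along the plug's own y and is straight for 40 mm; 31 mm are free under it, down to the flange. Axes as the plug's
- clear_spot (a point): a point on the bench top left of the extractor; the bench is always clear for 50 mm all round it (other free places do as well). Nearest tall things: the extractor, at least 90 mm away, and a vice, 66 mm high, bolted down 0.1 m nearer to the robot
- screw_jar: bystander: glass jar with grey lid, 59 mm diameter, 80 mm high; origin at the centre of its underside
- wood_block: bystander: wooden block, 45 x 75 x 28 mm; origin at the centre of its underside
- tape_roll_black: bystander: roll of black tape lying flat, 68 mm diameter, 18 mm high; origin at the centre of its underside

How it is judged:
On the way, in this order (a step that is already met when the one before it is completed fails the run):
1. the plug is lifted clear of the inlet with the gate still shut (z of plug in the frame of inlet above 0.01 m and value of joint gate_travel below 0.006 m), for 0.1 s.
2. the plug stands upright on the bench, let go, with the gate still shut (height (world z) of plug below 0.006 m and angle between plug's own z axis and vertical below 0.12 rad and linear speed of plug below 0.02 m/s and contact force between the fingers and plug below 0.1 N and value of joint gate_travel below 0.006 m), for 0.2 s.
At the end, for the whole second after the job is handed in: the gate is held by the fingers on its knob (contact over 3 N) at half travel, 32 mm within 5 mm, through the last second, while the plug stands upright (within 0.12 rad) and still on the bench, untouched (value of joint gate_travel between 0.027 and 0.037 m and contact force between the fingers and gate above 3 N and height (world z) of plug below 0.006 m and angle between plug's own z axis and vertical below 0.12 rad and linear speed of plug below 0.02 m/s and contact force between each of the arm, the fingers and plug below 0.1 N); the arm keeps its last pose, push and grip.
It fails at once if the gate is opened while the plug is still in the inlet (value of joint gate_travel above 0.008 m and horizontal distance between plug and inlet below 0.03 m and height (world z) of plug above 0.1 m and z of plug in the frame of inlet below 0.005 m).
It fails at once if the gate is pulled nearly fully open (beyond 56 mm) (value of joint gate_travel above 0.056 m).
It fails at once if the plug is dropped onto the bench (height (world z) of plug below 0.03 m and linear speed of plug above 0.7 m/s).
It fails at once if the jar, block or tape roll is shifted by more than 20 mm (distance of any of screw_jar, wood_block, tape_roll_black from where it was at the start of the episode above 0.02 m).
It also fails if it takes over 51 s, if anything falls off the work surface, if the arm or the gripper's body presses on something with over 40 N, if the wrist force passes 120 N, or if a joint passes its speed limit or range.

## Working session

There is one attempt and no reset: what is moved stays moved. The work goes in short steps, Python scripts to look and compute and a tool call to move; the robot and the scene stay as the last step left them, time stands still between calls to the robot, and variables do not carry over. Pictures are saved under pics/ and viewed, and the job is handed in when it is done.

Besides the shell and the picture viewer there is one more tool, called after ">>>" as a command line: name --argument value ..., lists and objects as JSON in quotes. carry_out: Moves the arm, as the interface text tells. Its arguments: {"type":"object","properties":{"motion":{"type":"array","items":{"type":"number"}},"squeeze":{"type":"number"}},"required":["motion"]}

```bash
ls; mkdir -p pics; python3 - <<'E'
from plant import robot, imaging, models
import cv2
s=robot.read_state(); print(s)
for c in ["scene","top"]:
    im=imaging.read_camera(c); cv2.imwrite(f"pics/{c}0.png",im); m=imaging.camera_model(c); print(c,m)
    for t in ["extractor","plug","bail","gate","half_mark","inlet","screw_jar","wood_block","tape_roll_black"]:
        try:
            print(t,[(round(d["confidence"],2),d["pixel"],int(d["pixels"].sum())) for d in models.outline_of(c,t)][:3])
        except Exception as e: print(t,e)
E
```

```text
pics
{'t': 0.0, 'q': array([ 1.16361936e+00,  1.31149519e-01,  1.48928375e+00, -1.69904890e-06,
        1.52301016e+00, -8.53914296e-02]), 'dq': array([ 0.0005868 , -0.00185234, -0.00080449,  0.00015867, -0.00047918,
       -0.00019595]), 'joint_torque': array([-1.12872225e-03, -5.59787285e+01, -4.91795075e+01,  7.69171910e-02,
        3.41619586e-02, -1.46362954e-04]), 'tool_pos': array([0.18951553, 0.56871204, 0.23659193]), 'orientation': array([-1.5578027 ,  0.2529492 , -0.25224033]), 'force': array([ 0.75048119,  1.12369008, -0.07389494]), 'wrist_torque': array([ 0.00469025,  0.0501523 , -0.0290265 ]), 'opening': 0.09281455967620146}
scene {'K': array([[403.24279219,   0.        , 258.84636902],
       [  0.        , 403.24279219, 191.54307712],
       [  0.        ,   0.        ,   1.        ]]), 'position': array([-0.00845991, -0.13552815,  0.8135163 ]), 'orientation': array([-2.06904555,  1.25624171, -0.51214395])}
extractor [(0.61, [310.3, 236.1], 7881)]
plug [(0.87, [318.7, 184.1], 761), (0.57, [309.8, 239.8], 7847)]
bail [(0.56, [318.2, 181.5], 767)]
gate [(0.79, [314.0, 22
[... 209 characters left out ...]
_black [(0.87, [163.8, 233.7], 467)]
top {'K': array([[430.49021992,   0.        , 256.36448359],
       [  0.        , 430.49021992, 188.60329064],
       [  0.        ,   0.        ,   1.        ]]), 'position': array([0.38031377, 0.17695942, 1.19947143]), 'orientation': array([-2.16287652,  2.11130121, -0.22059825])}
extractor [(0.96, [296.2, 189.7], 6538)]
plug [(0.92, [294.0, 159.0], 729)]
bail [(0.77, [293.4, 152.9], 793)]
gate [(0.84, [300.7, 193.4], 917)]
half_mark [(0.9, [298.2, 190.0], 6626)]
inlet [(0.82, [299.8, 187.0], 6467)]
screw_jar [(0.67, [209.0, 140.7], 468)]
wood_block [(0.8, [183.5, 171.4], 487)]
tape_roll_black [(0.68, [179.2, 243.6], 359), (0.51, [294.7, 189.3], 6506)]
```

```bash
python3 - <<'E'
import cv2
a=cv2.imread("pics/top0.png");b=cv2.imread("pics/scene0.png")
cv2.imwrite("pics/t1.png",cv2.resize(a,(800,600),interpolation=cv2.INTER_CUBIC))
cv2.imwrite("pics/t2.png",cv2.resize(a[110:260,220:380],(800,750),interpolation=cv2.INTER_CUBIC)[:600])
cv2.imwrite("pics/s1.png",cv2.resize(b,(800,600),interpolation=cv2.INTER_CUBIC))
cv2.imwrite("pics/s2.png",cv2.resize(b[140:290,220:420],(800,600),interpolation=cv2.INTER_CUBIC))
E
```

```text
(no output)
```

View pics/t1.png

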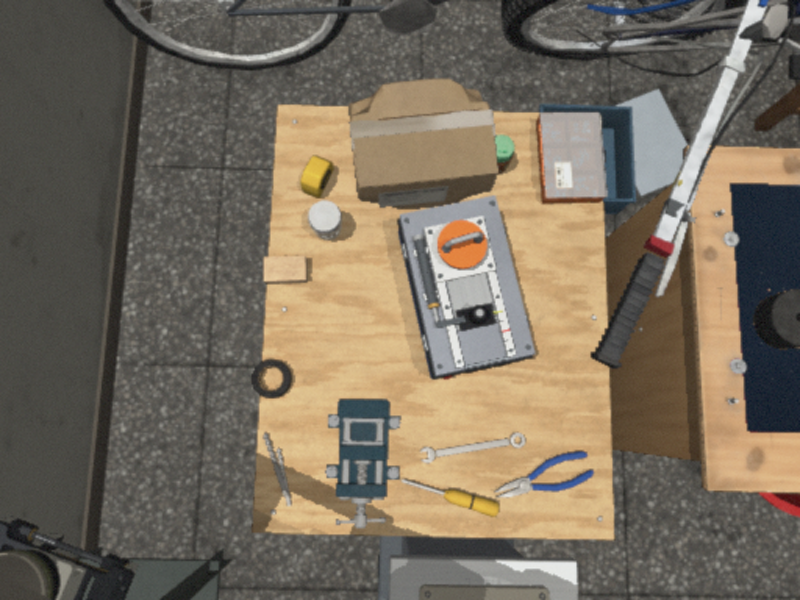

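View pics/t2.png

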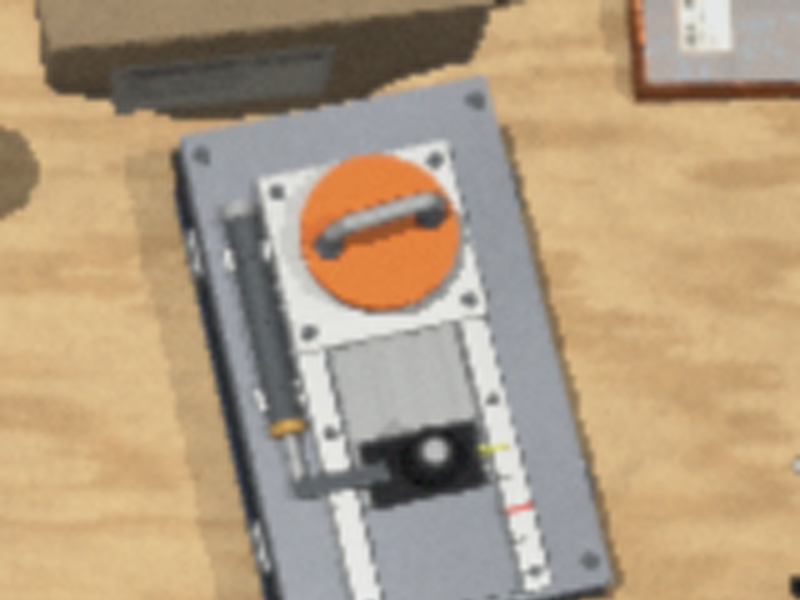

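View pics/s1.png

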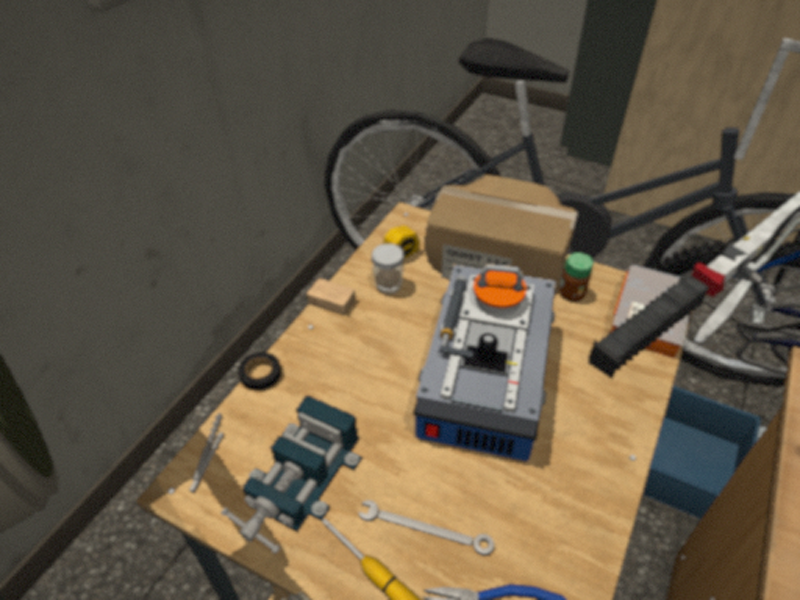

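View pics/s2.png

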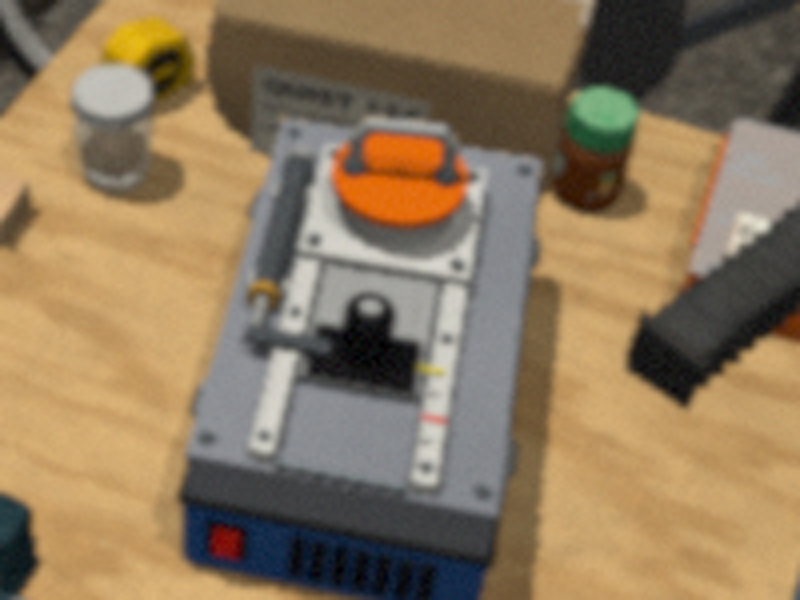

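The top view shows the extractor yawed by about 13°, with the plug at about (296,156), the bail running across it, the knob top at about (307,200) and the red mark at about (324,212). The jar, block and tape are off to the left. I'll fit the poses next.

```bash
cat > h.py <<'E'
import numpy as np
from plant import robot, imaging, models
from scipy.spatial.transform import Rotation as R
from scipy.optimize import least_squares
C={c:imaging.camera_model(c) for c in("top","scene")}
def proj(c,P):
    m=C[c];p=R.from_rotvec(m["orientation"]).as_matrix().T@(np.asarray(P)-m["position"]);p=m["K"]@p;return p[:2]/p[2]
def ray(c,px,z):
    m=C[c];d=R.from_rotvec(m["orientation"]).as_matrix()@np.linalg.inv(m["K"])@np.array([px[0],px[1],1.]);o=m["position"];return o+d*(z-o[2])/d[2]
def T(x,y,a,p): c,s=np.cos(a),np.sin(a);return np.array([x+c*p[0]-s*p[1],y+s*p[0]+c*p[1],p[2]])
E
python3 - <<'E'
from h import *
t=lambda u,v:("top",np.array([220+u/5,110+v/5]))
s=lambda u,v:("scene",np.array([220+u/4,140+v/4]))
obs=[(t(180,150),(.14,.085,.11)),(t(487,78),(.14,-.085,.11)),(t(612,583),(-.14,-.085,.11)),
(s(185,490),(-.14,.085,.11)),(s(497,555),(-.14,-.085,.11)),(s(542,155),(.14,-.085,.11)),(s(277,122),(.14,.085,.11)),
(t(381,232),(.055,0,.156)),(t(436,450),(-.06,0,.165)),(s(372,306),(-.06,0,.165)),(t(520,508),(-.092,-.043,.121)),(s(433,418),(-.092,-.043,.121)),
(s(400,187),(.055,0,.156)),(t(495,448),(-.06,-.043,.121)),(s(431,371),(-.06,-.043,.121))]
f=lambda v:np.concatenate([proj(c,T(*v,p))-px for (c,px),p in obs])
r=least_squares(f,[.5,.1,.2],loss='soft_l1');print(r.x,np.round(r.fun.reshape(-1,2),1).tolist())
v=r.x
for n,p in dict(inlet=(.055,0,.15),knob=(-.06,0,.126),half=(-.092,0,.126)).items(): print(n,T(*v,p))
# bail ends
a=ray(*t(345,228),.192);b=ray(*t(425,203),.192);print("bail top",a,b,(a+b)/2,np.degrees(np.arctan2(*(a-b)[1::-1])))
a=ray(*s(362,127),.195);b=ray(*s(450,128),.195);print("bail scene",a,b,(a+b)/2,np.degrees(np.arctan2(*(a-b)[1::-1])))
# box top, others (top picture /1.5625)
for n,(u,w),z in [("vice",(362,402),.06),("vice ",(362,495),.06),("tape",(272,378),.0),("block",(285,270),.028),("jar",(325,215),.08),("cand",(345,335),0)]:
    print(n,ray("top",(u*.64,w*.64),z))
# box height: top front edge right corner scene vs top
for z in(.1,.15,.2,.25): print(z,ray("top",(497*.64,145*.64),z),ray("scene",(573*.64,232*.64),z))
q=robot.read_state();print(R.from_rotvec(q["orientation"]).as_matrix().round(3))
E
```

```text
[0.6025405  0.04335202 0.23982155] [[-1.0, -2.9], [0.1, -1.4], [1.5, 0.6], [-1.7, -7.3], [0.9, -7.5], [-0.1, 1.2], [0.0, -1.1], [-0.3, 0.3], [0.0, 0.5], [-0.8, 1.2], [0.2, 0.2], [-0.1, 1.4], [-0.9, -2.6], [2.1, 0.0], [2.2, 1.7]]
inlet [0.65596642 0.05641613 0.15      ]
knob [0.54425768 0.02910026 0.126     ]
half [0.51317351 0.02149932 0.126     ]
bail top [0.64878029 0.07720514 0.192     ] [0.66241012 0.03839969 0.192     ] [0.65559521 0.05780241 0.192     ] 109.35306724285077
bail scene [0.64548214 0.07745901 0.195     ] [0.66755926 0.03278605 0.195     ] [0.6565207  0.05512253 0.195     ] 116.29831425870297
vice [0.40579484 0.21193234 0.06      ]
vice  [0.25600834 0.20712887 0.06      ]
tape [0.44540268 0.37369436 0.        ]
block [0.63478509 0.3568154  0.028     ]
jar [0.72237782 0.28526127 0.08      ]
cand [0.52486145 0.24795733 0.        ]
0.1 [ 0.8516527  -0.00971102  0.1       ] [0.90682983 0.00788014 0.1       ]
0.15 [ 0.8302179  -0.00122192  0.15      ] [ 0.84269046 -0.00216926  0.15      ]
0.2 [0.80878311 0.00726718 0.2       ] [ 0.77855108 -0.01221867  0.2       ]
0.25 [0.78734831 0.01575628 0.25      ] [ 0.71441171 -0.02226807  0.25      ]
[[ 0.949  0.     0.316]
 [-0.316  0.     0.949]
 [-0.    -1.     0.   ]]
```

```bash
cat >> h.py <<'E'
def plan(pos,head=None,n=5,g=1.0):
    "head deg of tool z, tool y down; n rows"
    s=robot.read_state();A=R.from_rotvec(s["orientation"]);p=s["tool_pos"].copy()
    print("t",round(s["t"],2),"tcp",p.round(4),"head",round(np.degrees(np.arctan2(*A.as_matrix()[1::-1,2])),2),"open",round(s["opening"],4),"F",s["force"].round(1))
    pos=np.array(pos,float)
    if head is None: B=A
    else:
        h=np.radians(head);z=np.array([np.cos(h),np.sin(h),0]);y=np.array([0,0,-1.]);B=R.from_matrix(np.c_[np.cross(y,z),y,z])
    out=[]
    for i in range(n):
        k=n-i
        w=(A.inv()*B).as_rotvec()/k
        d=A.inv().apply((pos-p)/k)
        d=d.round(4);wd=np.degrees(w).round(1)
        out+=[*d,*wd,g]
        p=p+A.apply(d);A=A*R.from_rotvec(np.radians(wd))
    print([float(x) for x in out])
E
python3 - <<'E'
from h import *
t=lambda u,v:("top",np.array([220+u/5,110+v/5]))
s=lambda u,v:("scene",np.array([220+u/4,140+v/4]))
for e,z in(((t(328,243),t(433,215)),.16),((s(367,171),s(447,174)),.16)):
    a,b=ray(*e[0],z),ray(*e[1],z);print(a,b,(a+b)/2,np.degrees(np.arctan2(*(a-b)[1::-1]))-90)
plan([.656,.057,.29],22,18)
E
```

```text
[0.64935367 0.08246488 0.16      ] [0.6652808  0.02997608 0.16      ] [0.65731723 0.05622048 0.16      ] 16.879821085651926
[0.64849554 0.07233425 0.16      ] [0.66749039 0.03001147 0.16      ] [0.65799297 0.05117286 0.16      ] 24.17098314668118
t 1.0 tcp [0.1898 0.5692 0.2377] head 71.56 open 0.0931 F [-0.5  0.7  0.5]
[0.0336, -0.0029, -0.0188, -0.0, 2.8, -0.0, 1.0, 0.0344, -0.0029, -0.0171, -0.0, 2.8, -0.0, 1.0, 0.0352, -0.0029, -0.0154, -0.0, 2.7, -0.0, 1.0, 0.0359, -0.0029, -0.0138, -0.0, 2.8, -0.0, 1.0, 0.0366, -0.0029, -0.012, -0.0, 2.7, -0.0, 1.0, 0.0371, -0.0029, -0.0103, -0.0, 2.8, -0.0, 1.0, 0.0376, -0.0029, -0.0084, -0.0, 2.7, -0.0, 1.0, 0.0379, -0.0029, -0.0067, -0.0, 2.8, -0.0, 1.0, 0.0382, -0.0029, -0.0048, -0.0, 2.7, -0.0, 1.0, 0.0384, -0.0029, -0.003, -0.0, 2.8, -0.0, 1.0, 0.0385, -0.0029, -0.0011, -0.0, 2.7, -0.0, 1.0, 0.0385, -0.0029, 0.0007, -0.0, 2.8, -0.0, 1.0, 0.0384, -0.0029, 0.0026, -0.0, 2.7, -0.0, 1.0, 0.0382, -0.0029, 0.0044, -0.0, 2.8, -0.0, 1.0, 0.0379, -0.0029, 0.0063, -0.0, 2.7, -0.0, 1.0, 0.0376, -0.003, 0.008, -0.0, 2.8, -0.0, 1.0, 0.0372, -0.0029, 0.0099, -0.0, 2.7, -0.0, 1.0, 0.0367, -0.003, 0.0116, -0.0, 2.8, -0.0, 1.0]
```

```bash
python3 - <<'E'
import cv2
a=cv2.imread("pics/top0.png");b=cv2.imread("pics/scene0.png")
A=cv2.resize(a[135:180,270:325],None,fx=10,fy=10,interpolation=cv2.INTER_CUBIC)
B=cv2.resize(b[160:200,295:345],None,fx=10,fy=10,interpolation=cv2.INTER_CUBIC)
cv2.imwrite("pics/z1.png",A);cv2.imwrite("pics/z2.png",B)
E
```

```text
(no output)
```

View pics/z1.png

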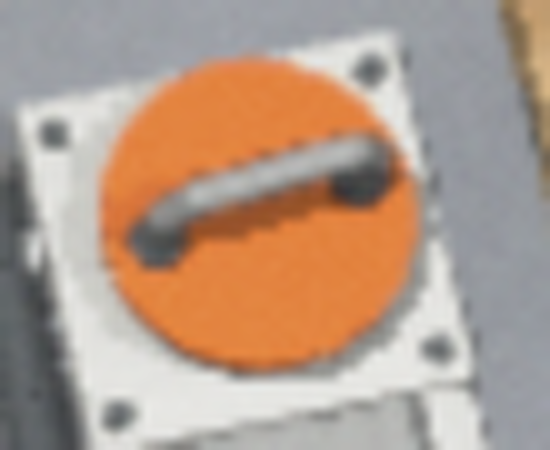

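View pics/z2.png

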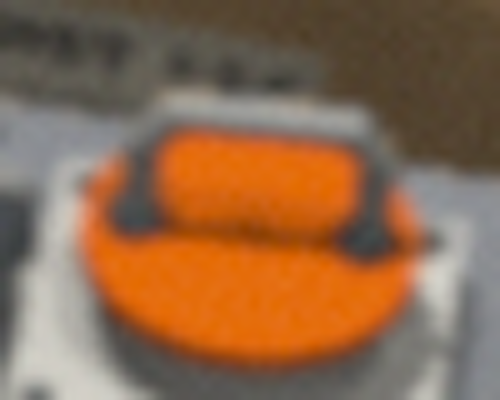

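Zoomed in, the top view shows the bail's bar from (288,155.3) to (305,150). In the scene view it runs from (311.5,171.2) to (332,171.8).

```bash
python3 - <<'E'
from h import *
t=lambda u,v:("top",np.array([269.5+u/10,134.5+v/10]))
s=lambda u,v:("scene",np.array([294.5+u/10,159.5+v/10]))
for e,z in(((t(180,203),t(350,152)),.194),((t(155,247),t(362,187)),.158),((s(165,112),s(370,118)),.193),((s(135,218),s(368,243)),.158)):
    a,b=ray(*e[0],z),ray(*e[1],z);print(((a+b)/2).round(4),np.degrees(np.arctan2(*(a-b)[1::-1]))-90)
E
```

```text
[0.6571 0.0605 0.194 ] 18.70360583274001
[0.6568 0.0579 0.158 ] 18.12485860219384
[0.6612 0.0573 0.193 ] 24.760501493521488
[0.6596 0.0569 0.158 ] 18.337398106456007
```

>>> carry_out --motion '[0.034,-0.003,-0.019,0,2.9,0,1,0.034,-0.003,-0.017,0,2.9,0,1,0.035,-0.003,-0.015,0,2.9,0,1,0.036,-0.003,-0.014,0,2.9,0,1,0.037,-0.003,-0.012,0,2.9,0,1]'

```text
t: 1.5
tool_pos: [0.3188, 0.4247, 0.252]
orientation: [-1.524, 0.452, -0.45]
force: [0.2, 0.7, -0.0]
opening: 0.0931
```

>>> carry_out --motion '[0.037,-0.003,-0.01,0,2.9,0,1,0.038,-0.003,-0.008,0,2.9,0,1,0.038,-0.003,-0.007,0,2.9,0,1,0.038,-0.003,-0.005,0,2.9,0,1,0.038,-0.003,-0.003,0,2.9,0,1]'

```text
t: 2.0
tool_pos: [0.4496, 0.2733, 0.2684]
orientation: [-1.468, 0.655, -0.655]
force: [1.0, 1.2, 0.1]
opening: 0.0932
```

```bash
python3 - <<'E'
from h import *
plan([.657,.058,.28],19,10,-.1)
E
```

```text
t 2.0 tcp [0.4496 0.2733 0.2684] head 41.96 open 0.0932 F [1.  1.2 0.1]
[0.0299, -0.0012, 0.001, -0.0, 2.3, -0.0, -0.1, 0.0298, -0.0012, 0.0022, -0.0, 2.3, -0.0, -0.1, 0.0297, -0.0012, 0.0034, -0.0, 2.3, -0.0, -0.1, 0.0295, -0.0012, 0.0046, -0.0, 2.3, -0.0, -0.1, 0.0293, -0.0012, 0.0058, -0.0, 2.3, -0.0, -0.1, 0.0291, -0.0012, 0.007, -0.0, 2.3, -0.0, -0.1, 0.0288, -0.0011, 0.0081, -0.0, 2.3, -0.0, -0.1, 0.0284, -0.0012, 0.0093, -0.0, 2.3, -0.0, -0.1, 0.028, -0.0011, 0.0104, -0.0, 2.3, -0.0, -0.1, 0.0276, -0.0012, 0.0116, -0.1, 2.3, -0.1, -0.1]
```

>>> carry_out --motion '[0.03,-0.001,0.001,0,2.3,0,0,0.03,-0.001,0.002,0,2.3,0,0,0.03,-0.001,0.003,0,2.3,0,0,0.03,-0.001,0.005,0,2.3,0,0,0.03,-0.001,0.006,0,2.3,0,0]'

```text
t: 2.5
tool_pos: [0.5585, 0.157, 0.275]
orientation: [-1.407, 0.816, -0.819]
force: [-0.0, 0.6, 0.5]
opening: 0.0579
```

>>> carry_out --motion '[0.03,-0.001,0.007,0,2.3,0,0,0.03,-0.001,0.008,0,2.3,0,0,0.03,-0.001,0.009,0,2.3,0,0,0.03,-0.001,0.01,0,2.3,0,0,0.03,-0.001,0.012,0,2.3,0,0]'

```text
t: 3.0
tool_pos: [0.6676, 0.0349, 0.2805]
orientation: [-1.335, 0.975, -0.978]
force: [-0.3, 1.0, -0.0]
opening: 0.0468
```

```bash
python3 - <<'E'
from h import *
plan([.657,.058,.192],19,5,0)
E
```

```text
t 3.0 tcp [0.6676 0.0349 0.2805] head 17.82 open 0.0468 F [-0.3  1.  -0. ]
[-0.005, 0.0177, -0.0007, -0.1, -0.2, -0.0, 0.0, -0.005, 0.0177, -0.0006, -0.0, -0.2, -0.0, 0.0, -0.005, 0.0177, -0.0006, -0.1, -0.3, -0.0, 0.0, -0.0051, 0.0177, -0.0006, -0.0, -0.2, -0.0, 0.0, -0.005, 0.0177, -0.0006, -0.1, -0.3, -0.1, 0.0]
```

>>> carry_out --motion '[-0.01,0.005,-0.001,0,-0.4,0,0,-0.01,0.01,-0.001,0,-0.4,0,0,-0.005,0.01,-0.001,0,-0.4,0,0,0,0.01,0,0,0,0,0,0,0.01,0,0,0,0,0]'

```text
t: 3.5
tool_pos: [0.6579, 0.0568, 0.2323]
orientation: [-1.343, 0.96, -0.964]
force: [0.2, -0.4, -0.2]
opening: 0.0466
```

```bash
python3 - <<'E'
from h import *
import cv2
plan([.657,.058,.192],19,5,0)
a=imaging.read_camera("top");b=imaging.read_camera("scene")
cv2.imwrite("pics/a1.png",np.hstack([cv2.resize(a[110:210,250:350],(400,400)),cv2.resize(b[110:210,270:370],(400,400))]))
E
```

```text
t 3.5 tcp [0.6579 0.0568 0.2323] head 18.92 open 0.0466 F [ 0.2 -0.4 -0.2]
[-0.0003, 0.0081, -0.0001, -0.1, -0.0, -0.0, 0.0, -0.0003, 0.008, -0.0001, -0.1, -0.0, -0.0, 0.0, -0.0003, 0.0081, -0.0001, -0.0, -0.0, -0.0, 0.0, -0.0002, 0.008, -0.0002, -0.1, -0.0, -0.0, 0.0, -0.0003, 0.0081, -0.0001, -0.0, -0.1, -0.0, 0.0]
```

View pics/a1.png

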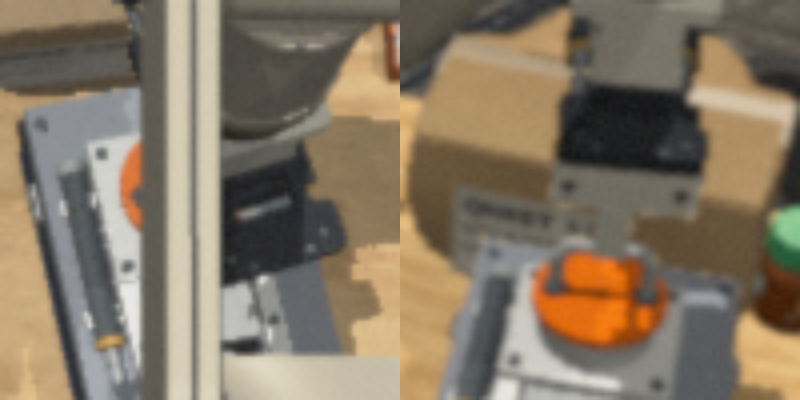

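The scene view (right half) shows the near finger centred over the bail, so I'm going down.

>>> carry_out --motion '[0,0.01,0,0,0,0,0,0,0.01,0,0,0,0,0,0,0.01,0,0,0,0,0,0,0.008,0,0,0,0,0,0,0,0,0,0,0,0]'

```text
t: 4.1
tool_pos: [0.6572, 0.0567, 0.1896]
orientation: [-1.344, 0.962, -0.963]
force: [-0.5, 0.6, 0.0]
opening: 0.0464
```

>>> carry_out --motion '[0,0,0,0,0,0,-1,0,0,0,0,0,0,-1,0,0,0,0,0,0,-1,0,0,0,0,0,0,-1,0,0,0,0,0,0,-1]' --squeeze 25

```text
t: 4.6
tool_pos: [0.658, 0.0564, 0.191]
orientation: [-1.343, 0.96, -0.964]
force: [1.0, 0.8, 1.0]
opening: 0.0108
```

>>> carry_out --motion '[0,0,0,0,0,0,-1,0,0,0,0,0,0,-1,0,-0.005,0,0,0,0,-1,0,-0.005,0,0,0,0,-1,0,-0.005,0,0,0,0,-1]'

```text
t: 5.1
tool_pos: [0.6573, 0.0564, 0.2061]
orientation: [-1.344, 0.962, -0.963]
force: [-1.2, -0.3, -1.3]
opening: 0.0081
```

>>> carry_out --motion '[0,-0.01,0,0,0,0,-1,0,-0.015,0,0,0,0,-1,0,-0.015,0,0,0,0,-1,0,-0.015,0,0,0,0,-1,0,-0.015,0,0,0,0,-1]'

```text
t: 5.6
tool_pos: [0.6568, 0.0563, 0.2822]
orientation: [-1.344, 0.962, -0.963]
force: [-0.2, 1.6, -0.5]
opening: 0.0079
```

```bash
python3 - <<'E'
from h import *
import cv2
b=imaging.read_camera("scene")
cv2.imwrite("pics/a2.png",cv2.resize(b[90:290,220:420],(600,600)))
plan([.55,.255,.262],19,8,-1)
E
```

```text
t 5.65 tcp [0.658  0.0563 0.286 ] head 18.89 open 0.0079 F [0.3 0.6 1.2]
[-0.0279, 0.003, -0.0048, -0.1, -0.0, 0.0, -1.0, -0.0279, 0.003, -0.0047, -0.0, -0.0, 0.0, -1.0, -0.0279, 0.003, -0.0047, -0.1, -0.0, 0.0, -1.0, -0.0279, 0.003, -0.0047, -0.0, -0.0, 0.0, -1.0, -0.0278, 0.0029, -0.0048, -0.1, -0.0, 0.0, -1.0, -0.0279, 0.003, -0.0047, -0.0, -0.0, 0.0, -1.0, -0.0278, 0.0029, -0.0048, -0.1, -0.1, 0.0, -1.0, -0.0279, 0.003, -0.0047, -0.0, -0.0, 0.0, -1.0]
```

View pics/a2.png

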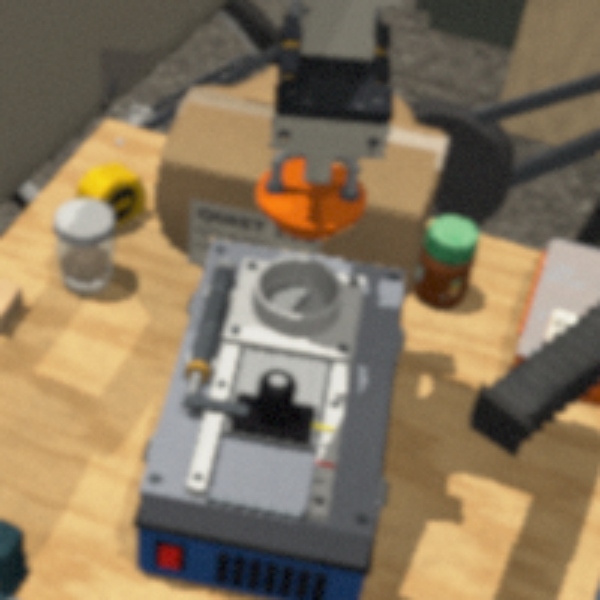

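The plug is out of the inlet and hanging level below the fingers, with the collar empty and the gate shut. Next I'll carry it to the left.

>>> carry_out --motion '[-0.02,0,-0.004,0,0,0,-1,-0.027,0,-0.005,0,0,0,-1,-0.027,0,-0.005,0,0,0,-1,-0.027,0,-0.005,0,0,0,-1,-0.027,0,-0.005,0,0,0,-1]'

```text
t: 6.15
tool_pos: [0.5924, 0.1723, 0.288]
orientation: [-1.337, 0.96, -0.972]
force: [0.0, 0.4, -1.3]
opening: 0.0082
```

>>> carry_out --motion '[-0.027,0,-0.005,0,0,0,-1,-0.027,0.003,-0.005,0,0,0,-1,-0.02,0.005,-0.004,0,0,0,-1,-0.01,0.005,0,0,0,0,-1,0,0.005,0,0,0,0,-1]'

```text
t: 6.65
tool_pos: [0.546, 0.2567, 0.2698]
orientation: [-1.337, 0.956, -0.966]
force: [-0.1, -1.0, -1.4]
opening: 0.008
```

```bash
python3 - <<'E'
from h import *
import cv2
b=imaging.read_camera("scene")
cv2.imwrite("pics/a3.png",cv2.resize(b[90:320,120:420],(780,598)))
plan([.55,.255,.064],19,10,-1)
E
```

```text
t 6.7 tcp [0.546  0.2559 0.2686] head 18.92 open 0.0079 F [ 0.3  0.8 -2.2]
[0.0002, 0.0205, 0.0001, -0.1, -0.0, -0.0, -1.0, 0.0002, 0.0205, 0.0002, -0.1, -0.0, -0.0, -1.0, 0.0002, 0.0205, 0.0002, -0.0, -0.0, -0.0, -1.0, 0.0002, 0.0204, 0.0002, -0.1, -0.0, -0.0, -1.0, 0.0002, 0.0205, 0.0003, -0.0, -0.0, -0.0, -1.0, 0.0003, 0.0204, 0.0003, -0.1, -0.0, -0.0, -1.0, 0.0002, 0.0205, 0.0003, -0.0, -0.0, -0.0, -1.0, 0.0003, 0.0204, 0.0003, -0.1, -0.0, -0.0, -1.0, 0.0002, 0.0205, 0.0003, -0.0, -0.0, -0.0, -1.0, 0.0003, 0.0204, 0.0003, -0.1, -0.1, -0.0, -1.0]
```

View pics/a3.png

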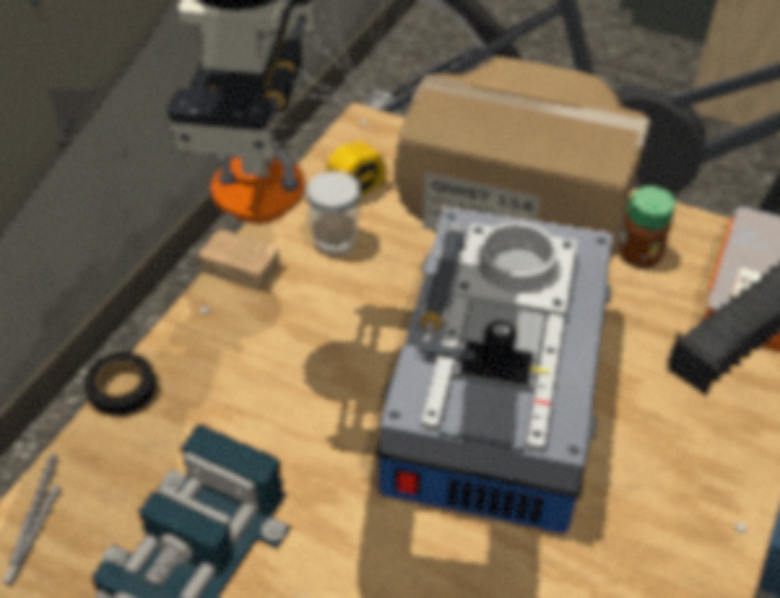

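The plug is held level over the open bench, and the jar, block and tape are clear of it. I'm lowering it.

>>> carry_out --motion '[0,0.02,0,0,0,0,-1,0,0.03,0,0,0,0,-1,0,0.03,0,0,0,0,-1,0,0.03,0,0,0,0,-1,0,0.02,0,0,0,0,-1]'

```text
t: 7.2
tool_pos: [0.5527, 0.2523, 0.1383]
orientation: [-1.331, 0.954, -0.974]
force: [1.1, -0.4, -1.6]
opening: 0.0082
```

>>> carry_out --motion '[0,0.02,0,0,0,0,-1,0,0.015,0,0,0,0,-1,0,0.01,0,0,0,0,-1,0,0.005,0,0,0,0,-1,0,0.005,0,0,0,0,-1]'

```text
t: 7.7
tool_pos: [0.5541, 0.2476, 0.0773]
orientation: [-1.335, 0.96, -0.977]
force: [-0.7, -0.2, -0.5]
opening: 0.0082
```

>>> carry_out --motion '[0,0.004,0,0,0,0,-1,0,0.004,0,0,0,0,-1,0,0.003,0,0,0,0,-1,0,0.003,0,0,0,0,-1,0,0,0,0,0,0,-1]'

```text
t: 8.2
tool_pos: [0.556, 0.2483, 0.0645]
orientation: [-1.331, 0.958, -0.978]
force: [0.1, -0.0, -1.3]
opening: 0.0083
```

```bash
python3 - <<'E'
from h import *
import cv2
b=imaging.read_camera("scene")
cv2.imwrite("pics/a4.png",cv2.resize(b[130:230,150:280],(780,600)))
plan([.554,.248,.06],19,1,-1)
E
```

```text
t 8.25 tcp [0.5561 0.2484 0.0648] head 18.4 open 0.008 F [ 0.1  0.8 -1.2]
[-0.0003, 0.0047, -0.0022, -1.0, -0.6, 0.2, -1.0]
```

View pics/a4.png

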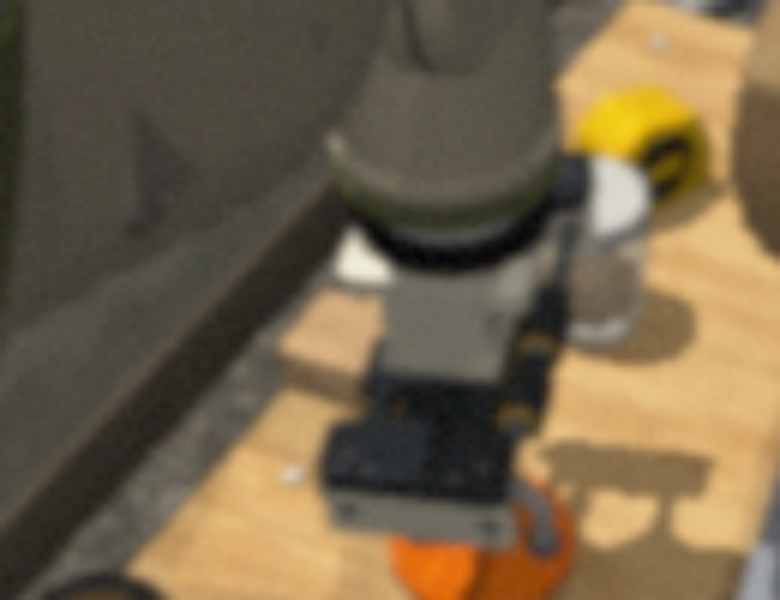

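>>> carry_out --motion '[0,0.002,0,-0.5,0,0,-1,0,0.002,0,-0.5,0,0,-1,0,0.001,0,0,0,0,-1,0,0.001,0,0,0,0,-1,0,0,0,0,0,0,-1]'

```text
t: 8.75
tool_pos: [0.5568, 0.2486, 0.0592]
orientation: [-1.346, 0.968, -0.971]
force: [-2.3, -0.6, 0.8]
opening: 0.0081
```

>>> carry_out --motion '[0,0.001,0,0,0,0,-1,0,0.001,0,0,0,0,-1,0,0.001,0,0,0,0,-1,0,0.001,0,0,0,0,-1,0,0,0,0,0,0,-1]'

```text
t: 9.25
tool_pos: [0.5581, 0.2491, 0.0599]
orientation: [-1.344, 0.966, -0.973]
force: [0.6, 0.7, -1.9]
opening: 0.0079
```

>>> carry_out --motion '[0,0.002,0,0,0,0,-1,0,0.002,0,0,0,0,-1,0,0.002,0,0,0,0,-1,0,0,0,0,0,0,-1,0,0,0,0,0,0,-1]'

```text
t: 9.75
tool_pos: [0.5608, 0.2498, 0.0604]
orientation: [-1.339, 0.962, -0.975]
force: [-0.4, 0.3, -1.1]
opening: 0.008
```

```bash
python3 - <<'E'
from h import *
import cv2
a=imaging.read_camera("top");b=imaging.read_camera("scene")
cv2.imwrite("pics/a5.png",np.hstack([cv2.resize(a[120:260,160:300],(400,400)),cv2.resize(b[160:260,170:270],(400,400))]))
plan([.557,.248,.06],19,1,-1)
E
```

```text
t 9.85 tcp [0.5604 0.2497 0.0599] head 18.42 open 0.0082 F [ 0.8 -0.2 -0.5]
[0.0005, -0.0001, -0.0038, -0.5, -0.6, 0.2, -1.0]
```

View pics/a5.png

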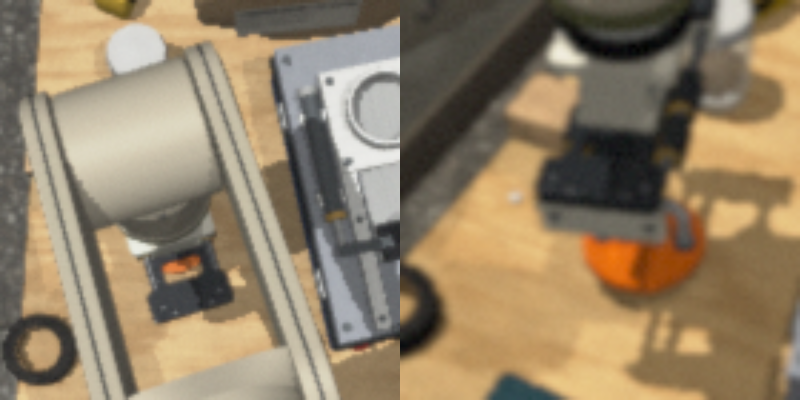

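```bash
python3 - <<'E'
from h import *
for i in range(1):
    s=robot.read_state(); print({k:np.round(s[k],3) for k in s})
E
```

```text
{'t': np.float64(9.85), 'q': array([ 0.338,  0.308,  1.621, -0.004,  1.205,  0.017]), 'dq': array([0.   , 0.003, 0.004, 0.   , 0.001, 0.001]), 'joint_torque': array([ 7.0000e-03, -6.1316e+01, -4.5321e+01,  5.3000e-02, -4.5000e-02,
        1.0000e-03]), 'tool_pos': array([0.56, 0.25, 0.06]), 'orientation': array([-1.34 ,  0.962, -0.975]), 'force': array([ 0.784, -0.219, -0.454]), 'wrist_torque': array([-0.018,  0.101, -0.028]), 'opening': np.float64(0.008)}
```

The TCP has stopped at 0.060, which is exactly the bail's height with the plug standing on the bench. The plug is therefore down, and I'll release it.

>>> carry_out --motion '[0,0,0,0,0,0,-0.6,0,0,0,0,0,0,-0.4,0,0,0,0,0,0,0,0,0,0,0,0,0,0,0,0,0,0,0,0,0]'

```text
t: 10.35
tool_pos: [0.56, 0.2496, 0.0588]
orientation: [-1.341, 0.963, -0.974]
force: [0.0, -0.5, -0.3]
opening: 0.0429
```

>>> carry_out --motion '[0,0,0,0,0,0,0,0,-0.005,0,0,0,0,0,0,-0.01,0,0,0,0,0,0,-0.02,0,0,0,0,0,0,-0.03,0,0,0,0,0]'

```text
t: 10.85
tool_pos: [0.5563, 0.2484, 0.1219]
orientation: [-1.348, 0.969, -0.971]
force: [-0.3, -0.2, 0.1]
opening: 0.0468
```

>>> carry_out --motion '[0,-0.03,0,0,0,0,0,0,-0.03,0,0,0,0,0,0,-0.03,0,0,0,0,0,0,-0.03,0,0,0,0,0,0,-0.02,0,0,0,0,0]'

```text
t: 11.35
tool_pos: [0.5563, 0.249, 0.2743]
orientation: [-1.344, 0.965, -0.973]
force: [-0.2, 0.2, -0.2]
opening: 0.0466
```

```bash
python3 - <<'E'
from h import *
import cv2
a=imaging.read_camera("top");b=imaging.read_camera("scene")
cv2.imwrite("pics/a6.png",np.hstack([cv2.resize(a[120:260,160:300],(400,400)),cv2.resize(b[150:260,170:280],(400,400))]))
for c in("top","scene"): print([(round(d["confidence"],2),d["pixel"],ray(c,d["pixel"],.03).round(3)) for d in models.outline_of(c,"plug")][:2])
plan([.544,.029,.26],13.5,8,0)
E
```

```text
[(0.53, [299.0, 186.0], array([0.606, 0.033, 0.03 ]))]
[(0.72, [231.0, 220.3], array([0.556, 0.244, 0.03 ]))]
t 11.55 tcp [0.5559 0.2489 0.271 ] head 18.42 open 0.0464 F [-0.2  0.9 -1.2]
[0.0256, 0.0015, -0.0101, -0.0, 0.6, 0.0, 0.0, 0.0257, 0.0014, -0.0098, -0.0, 0.6, 0.0, 0.0, 0.0258, 0.0015, -0.0096, -0.0, 0.6, 0.0, 0.0, 0.0259, 0.0014, -0.0093, -0.0, 0.6, 0.0, 0.0, 0.026, 0.0015, -0.009, -0.0, 0.6, 0.0, 0.0, 0.0261, 0.0014, -0.0087, -0.0, 0.6, 0.1, 0.0, 0.0262, 0.0014, -0.0085, -0.0, 0.7, 0.0, 0.0, 0.0263, 0.0014, -0.0082, -0.1, 0.6, 0.1, 0.0]
```

View pics/a6.png

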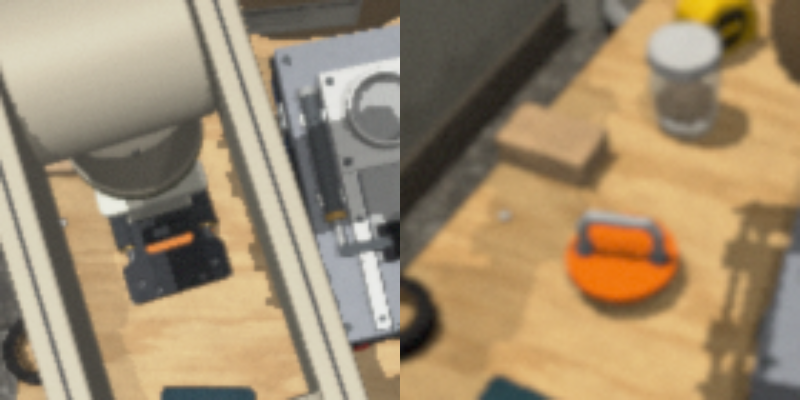

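The plug stands upright at about (0.556, 0.246), with the jar, block and tape roll undisturbed. The knob is next.

>>> carry_out --motion '[0.02,0,-0.008,0,0.6,0,0.2,0.026,0.001,-0.01,0,0.6,0,0.2,0.026,0.001,-0.01,0,0.6,0,0.2,0.026,0.001,-0.01,0,0.6,0,0.2,0.026,0.001,-0.009,0,0.6,0,0.2]'

```text
t: 12.05
tool_pos: [0.5426, 0.115, 0.2575]
orientation: [-1.338, 1.013, -1.002]
force: [-0.8, -0.0, -1.2]
opening: 0.0556
```

>>> carry_out --motion '[0.026,0.001,-0.009,0,0.6,0,0.2,0.026,0.001,-0.009,0,0.6,0,0.2,0.02,0.001,-0.006,0,0.6,0,0.2,0.01,0,-0.003,0,0,0,0.2,0,0,0,0,0,0,0.2]'

```text
t: 12.55
tool_pos: [0.5318, 0.0224, 0.2451]
orientation: [-1.334, 1.052, -1.021]
force: [-1.1, 0.6, -0.1]
opening: 0.0555
```

```bash
python3 - <<'E'
from h import *
import cv2
t=lambda u,v:("top",np.array([220+u/5,110+v/5]))
s=lambda u,v:("scene",np.array([220+u/4,140+v/4]))
obs=[(t(180,150),(.14,.085,.11)),(t(487,78),(.14,-.085,.11)),(t(612,583),(-.14,-.085,.11)),
(s(542,155),(.14,-.085,.11)),(s(277,122),(.14,.085,.11)),
(t(381,232),(.055,0,.156)),(t(436,450),(-.06,0,.165)),(s(372,306),(-.06,0,.165)),(t(520,508),(-.092,-.043,.121)),(s(433,418),(-.092,-.043,.121)),(t(495,448),(-.06,-.043,.121)),(s(431,371),(-.06,-.043,.121))]
f=lambda v:np.concatenate([proj(c,T(*v,p))-px for (c,px),p in obs])
r=least_squares(f,[.6,.04,.2],loss='soft_l1');v=r.x;print(v,np.degrees(v[2]),"knob",T(*v,(-.06,0,.126)))
b=imaging.read_camera("scene")
cv2.imwrite("pics/a7.png",cv2.resize(b[130:280,220:420],(800,600)))
plan([*T(*v,(-.06,0,.126))[:2],.2],np.degrees(v[2]),5,.2)
E
```

```text
[0.60356612 0.04418846 0.23669939] 13.56187623658808 knob [0.54523908 0.03011874 0.126     ]
t 12.6 tcp [0.5318 0.0231 0.245 ] head 13.6 open 0.0557 F [-0.2  0.2  0.4]
[-0.0007, 0.0089, 0.0032, 0.3, 0.0, -0.0, 0.2, -0.0007, 0.0089, 0.0032, 0.3, 0.0, -0.0, 0.2, -0.0007, 0.0089, 0.0031, 0.3, 0.0, -0.0, 0.2, -0.0007, 0.009, 0.003, 0.4, 0.0, -0.0, 0.2, -0.0007, 0.009, 0.003, 0.3, 0.0, -0.1, 0.2]
```

View pics/a7.png

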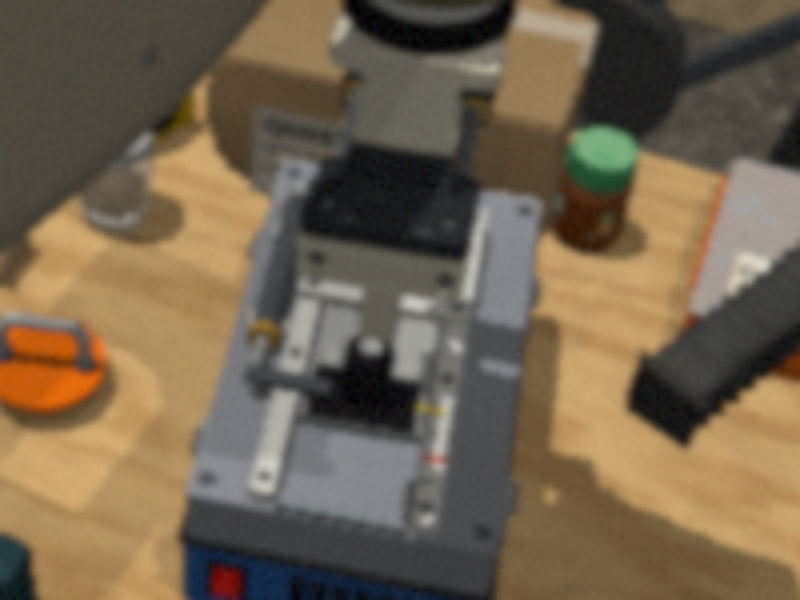

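>>> carry_out --motion '[-0.001,0.009,0.005,0.4,0,0,0.2,-0.001,0.009,0.005,0.4,0,0,0.2,-0.001,0.009,0.003,0.4,0,0,0.2,-0.001,0.009,0.001,0.3,0,0,0.2,0,0.009,0,0,0,0,0.2]'

```text
t: 13.1
tool_pos: [0.5452, 0.0349, 0.1958]
orientation: [-1.312, 1.03, -1.027]
force: [1.1, 0.0, 0.3]
opening: 0.0557
```

```bash
python3 - <<'E'
from h import *
plan([.545,.030,.152],13.6,5,.2)
E
```

```text
t 13.1 tcp [0.5452 0.0349 0.1958] head 13.86 open 0.0557 F [1.1 0.  0.3]
[0.001, 0.0088, -0.0003, -0.0, 0.1, -0.0, 0.2, 0.001, 0.0087, -0.0003, -0.0, 0.0, -0.0, 0.2, 0.0009, 0.0088, -0.0003, -0.0, 0.1, -0.1, 0.2, 0.0009, 0.0087, -0.0003, -0.0, 0.0, -0.0, 0.2, 0.001, 0.0088, -0.0002, -0.0, 0.1, -0.1, 0.2]
```

>>> carry_out --motion '[0.001,0.009,0,0,0,0,0.2,0.001,0.009,0,0,0,0,0.2,0.001,0.009,0,0,0,0,0.2,0.001,0.009,0,0,0,0,0.2,0.001,0.006,0,0,0,0,0.2]'

```text
t: 13.6
tool_pos: [0.5455, 0.0301, 0.1487]
orientation: [-1.313, 1.031, -1.026]
force: [-0.9, -0.5, 0.7]
opening: 0.0558
```

```bash
python3 - <<'E'
from h import *
import cv2
plan([.545,.030,.152],13.6,5,.2)
a=imaging.read_camera("top");b=imaging.read_camera("scene")
cv2.imwrite("pics/a8.png",np.hstack([cv2.resize(a[150:250,250:350],(400,400)),cv2.resize(b[170:270,260:360],(400,400))]))
E
```

```text
t 13.6 tcp [0.5455 0.0301 0.1487] head 13.9 open 0.0558 F [-0.9 -0.5  0.7]
[-0.0, -0.0007, -0.0001, 0.0, 0.1, -0.0, 0.2, -0.0, -0.0007, -0.0001, 0.0, 0.1, -0.0, 0.2, -0.0, -0.0006, -0.0001, 0.0, 0.0, -0.1, 0.2, -0.0, -0.0007, -0.0001, 0.0, 0.1, -0.0, 0.2, -0.0, -0.0006, -0.0001, 0.1, 0.0, -0.1, 0.2]
```

View pics/a8.png

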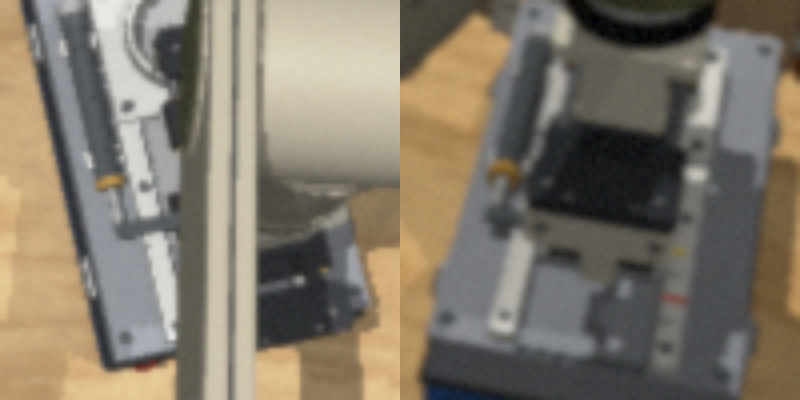

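The scene view shows the fingers straddling the knob, with the yellow pointer at about (680,250) in the view still at the shut position. I'm closing the gripper.

>>> carry_out --motion '[0,-0.002,0,0,0,0,0,0,0,0,0,0,0,-0.3,0,0,0,0,0,0,-1,0,0,0,0,0,0,-1,0,0,0,0,0,0,-1]' --squeeze 35

```text
t: 14.2
tool_pos: [0.5466, 0.03, 0.1524]
orientation: [-1.311, 1.03, -1.027]
force: [2.7, -0.4, -5.2]
opening: 0.027
```

>>> carry_out --motion '[0,0,0,0,0,0,-1,0,0,0,0,0,0,-1,0,0,0,0,0,0,-1,0,0,0,0,0,0,-1,0,0,0,0,0,0,-1]'

```text
t: 14.7
tool_pos: [0.547, 0.0301, 0.1524]
orientation: [-1.311, 1.029, -1.028]
force: [2.0, -0.3, -2.0]
opening: 0.0273
```

```bash
python3 - <<'E'
from h import *
plan([.514,.0225,.151],13.7,5,-1)
E
```

```text
t 14.7 tcp [0.547  0.0301 0.1524] head 13.89 open 0.0273 F [ 2.  -0.3 -2. ]
[-0.0001, 0.0003, -0.0068, -0.0, 0.0, -0.0, -1.0, -0.0001, 0.0003, -0.0068, -0.0, 0.0, -0.0, -1.0, -0.0001, 0.0003, -0.0068, -0.0, 0.1, -0.1, -1.0, -0.0001, 0.0002, -0.0067, -0.1, 0.0, -0.0, -1.0, -0.0001, 0.0003, -0.0068, -0.0, 0.1, -0.1, -1.0]
```

>>> carry_out --motion '[0,0,-0.004,0,0,0,-1,0,0,-0.006,0,0,0,-1,0,0,-0.006,0,0,0,-1,0,0,-0.006,0,0,0,-1,0,0,-0.004,0,0,0,-1]'

```text
t: 15.2
tool_pos: [0.5234, 0.0244, 0.1524]
orientation: [-1.306, 1.024, -1.03]
force: [9.8, 0.4, -6.6]
opening: 0.0273
```

```bash
cat > m.py <<'E'
from h import *
import cv2,sys
s=robot.read_state();d=s["tool_pos"]-np.array([.547,.0301,.1524]);h=.2367
print("t",s["t"],"along",round(-(d[0]*np.cos(h)+d[1]*np.sin(h)),4),"lat",round(-d[0]*np.sin(h)+d[1]*np.cos(h),4),"dz",d[2].round(4),"open",s["opening"],s["force"].round(1))
if len(sys.argv)>1:
    b=imaging.read_camera("scene");cv2.imwrite(sys.argv[1],cv2.resize(b[195:275,270:370],(800,640),interpolation=cv2.INTER_CUBIC)[:600])
E
python3 m.py pics/a9.png
```

```text
t 15.2 along 0.0243 lat 0.0 dz 0.0 open 0.027301397157221012 [ 9.8  0.4 -6.6]
```

View pics/a9.png

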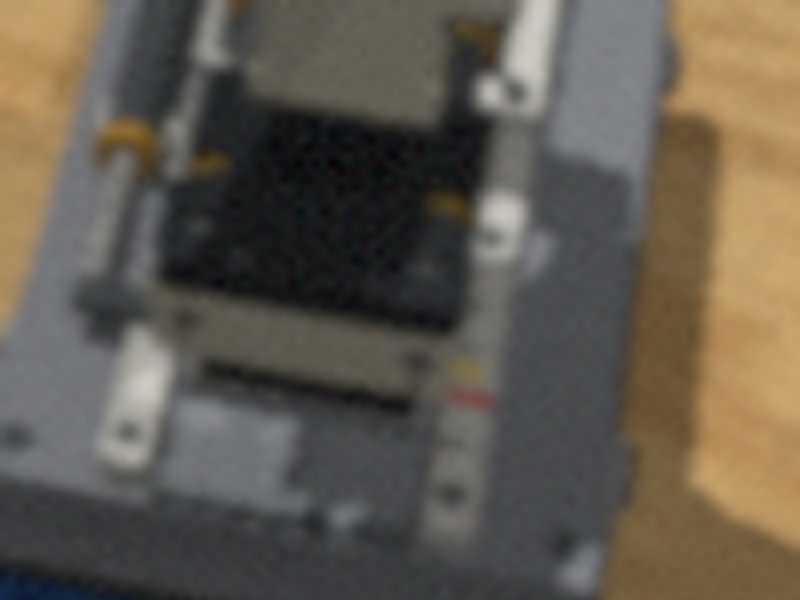

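The yellow pointer, at about row 370 in the view, is just short of the red mark at about row 398. That is consistent with 24 mm of travel.

>>> carry_out --motion '[0,0,-0.003,0,0,0,-1,0,0,-0.003,0,0,0,-1,0,0,-0.002,0,0,0,-1,0,0,0,0,0,0,-1,0,0,0,0,0,0,-1]'

```text
t: 15.75
tool_pos: [0.5172, 0.0229, 0.1524]
orientation: [-1.3, 1.019, -1.034]
force: [7.1, 1.5, -4.7]
opening: 0.0276
```

```bash
python3 m.py pics/a10.png
```

```text
t 15.75 along 0.0306 lat 0.0 dz 0.0 open 0.0276054699247091 [ 7.1  1.5 -4.7]
```

View pics/a10.png

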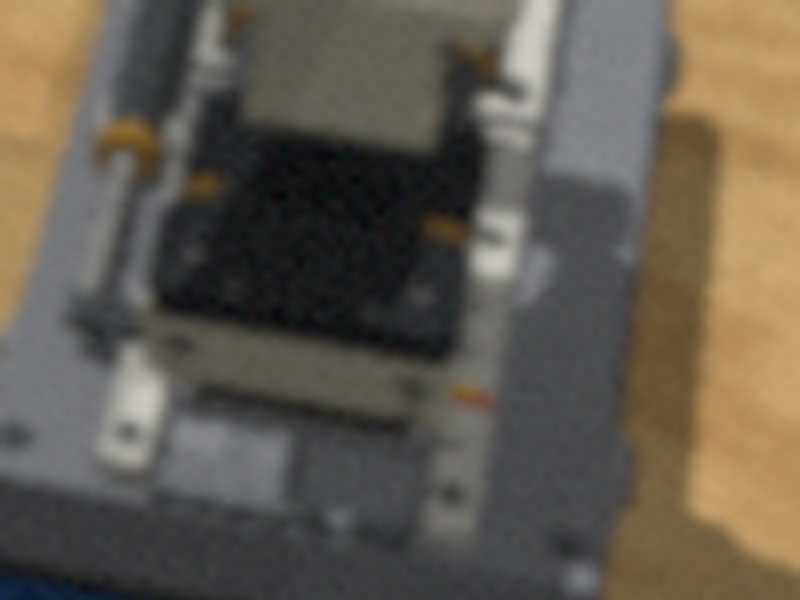

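>>> carry_out --motion '[0,0,-0.002,0,0,0,-1,0,0,0,0,0,0,-1,0,0,0,0,0,0,-1,0,0,0,0,0,0,-1,0,0,0,0,0,0,-1]'

```text
t: 16.3
tool_pos: [0.517, 0.0229, 0.1523]
orientation: [-1.295, 1.014, -1.036]
force: [8.0, 1.8, -5.3]
opening: 0.0271
```

```bash
python3 m.py pics/a11.png; python3 m.py
```

```text
t 16.3 along 0.0308 lat -0.0 dz -0.0001 open 0.027096099435971015 [ 8.   1.8 -5.3]
t 16.35 along 0.0308 lat -0.0 dz -0.0001 open 0.027057703967690097 [ 7.5  1.8 -5.6]
```

View pics/a11.png

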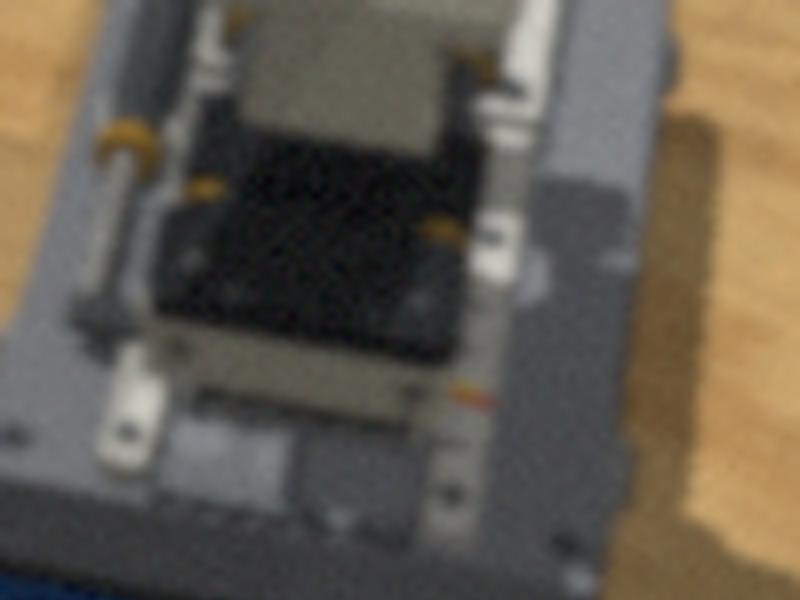

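>>> carry_out --motion '[0,0,0,0,0,0,-1,0,0,0,0,0,0,-1,0,0,-0.001,0,0,0,-1,0,0,-0.001,0,0,0,-1,0,0,-0.002,0,0,0,-1]'

```text
t: 16.85
tool_pos: [0.5153, 0.0224, 0.1522]
orientation: [-1.29, 1.009, -1.039]
force: [9.6, 1.3, -6.6]
opening: 0.0271
```

```bash
python3 m.py pics/a12.png; python3 m.py pics/x.png;python3 m.py pics/x.png; python3 m.py
python3 - <<'E'
from h import *
import cv2
b=imaging.read_camera("scene");cv2.imwrite("pics/a13.png",cv2.resize(b[110:290,140:380],(800,600)))
print(R.from_rotvec(robot.read_state()["orientation"]).as_matrix().round(3))
for n in("plug","screw_jar","wood_block","tape_roll_black"): print(n,[(d["confidence"],d["pixel"]) for d in models.outline_of("scene",n)][:1])
E
python3 m.py
```

```text
t 16.85 along 0.0326 lat -0.0 dz -0.0002 open 0.027096381857193885 [ 9.6  1.3 -6.6]
t 16.9 along 0.0328 lat -0.0 dz -0.0002 open 0.027354368298167536 [ 9.3  1.4 -6.3]
t 16.95 along 0.0329 lat -0.0 dz -0.0002 open 0.026943658245638078 [ 8.9  1.2 -5.4]
t 17.0 along 0.0329 lat -0.0 dz -0.0002 open 0.027199387184364644 [ 8.1  1.6 -5.5]
[[ 0.241  0.028  0.97 ]
 [-0.97   0.008  0.241]
 [-0.001 -1.     0.029]]
plug [(0.69, [235.2, 229.0])]
screw_jar []
wood_block []
tape_roll_black []
t 17.25 along 0.0329 lat -0.0 dz -0.0002 open 0.027411251982725315 [ 7.4  2.2 -6.1]
```

View pics/a12.png

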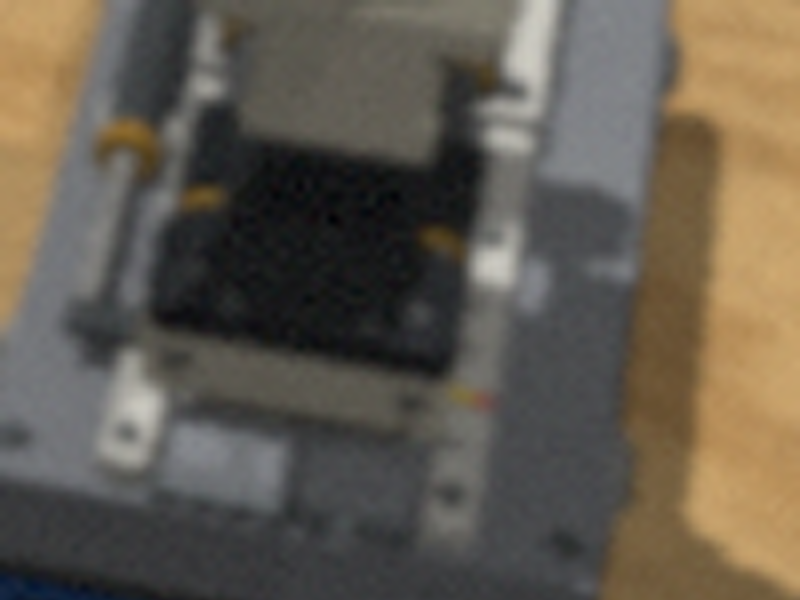

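View pics/a13.png

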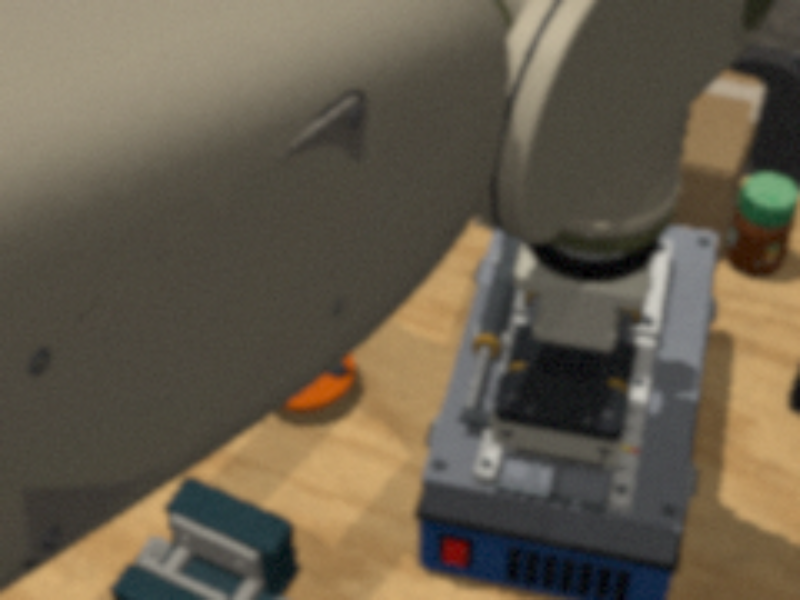

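The yellow pointer lies level with the red mark at about row 400 in the view. Travel has been steady at 32.9 mm for 0.35 s, and the plug's flange is where it was before. I'm handing in.

```bash
python3 -c "
from plant import robot
print(robot.close_job())"
```

```text
the job is handed in; nothing more can be done
None
```

I lifted the plug out by its bail with the gate shut and set it down upright on the bench at about (0.556, 0.246). I then gripped the knob and pulled the gate to its half-open mark, and I handed the job in at about 17 s while still holding it.

- **Gate:** The yellow pointer lay level with the red mark in the last close view. Tool travel since gripping the knob was 32.9 mm, against 32 mm for half open. It held steady from 16.95 s to 17.25 s, and the largest travel I read was 32.9 mm.
- **Grip:** The gripper is still closed on the knob at about 27 mm opening with a 35 N squeeze. The wrist force was about 8 N along x, which agrees with the spring. I can't measure the finger contact force directly.
- **Plug:** It was clearly upright after I let go. In the last picture the forearm hid most of it, and the visible edge had not moved.
- **Checks that failed:** In that last picture the networks found no jar, block or tape roll, because the arm hid them. They looked undisturbed in the earlier scene view after the plug was set down, and my later moves did not go near them. In one top view the network also mistook something on the extractor for the plug; I ignored that because the scene view showed the plug clearly.
- **Tilt:** The tool leaned about 1.7° under the spring load.

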